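Run the last rum balls out of the lever dispenser

TASK

Press the dispenser's paddle down with your fingertips so that the linked lid lifts, and keep it down until both rum balls have rolled out into the tray. Then let the paddle come back up slowly under your fingers, so that the lid eases shut and does not slam, and take your hand away. Work it by the paddle only: do not touch the lid or the rum balls, and leave the things standing round it where they are.

Things in the scene. Friction and masses are not known exactly. Their poses are not given: they have to be found in the camera images.
- dispenser: gravity dispenser fixed to the worktop: wooden base, back and tray front, clear sides 72 mm apart outside, 158 mm high. Origin: underside, mid width, below the lid's shaft. -y is the way the balls roll: hopper back at y = 138 mm, open tray's front wall at y = -188 to -197 mm, 55 mm high. -x is the lever's side, facing the robot. Axes are the world's at yaw 0
- paddle (a point): middle of the top of the light wooden paddle (dark pad on it) on the lever's end, beyond the tray: 60 mm along the dispenser's x, 36 along its y, 8 thick. Up: at (-30, -239, 138) mm in the dispenser's frame, tilted 0.3 rad (lower towards the tray). Fully down: (-30, -243, 45) mm, tilted 0.3 rad the other way; half-way it bows out to y = -248. Only the lever is near it at its height
- lever (a joint): rad: 0 paddle up, 0.60 fully down at its stop. Pivot at y = -90 mm, z = 84 mm of the dispenser, 158 mm from the paddle. A link rod couples it to the lid both ways. It does not stay down: lid weight and a spring bring it back. About 1 N at the paddle starts it, 2 N takes it all the way
- lid (a joint): rad: 0 shut, 1.30 with the lever fully down (turns 2.1 times as far as the lever; balls pass from about 0.8). Steel flap 58 mm wide, 89 mm long, on a shaft 120 mm high; shut it leans 25 degrees outwards; it swings up over the tray. Let go open, it slams at about 5.5 rad/s; let go with the paddle 3 mm below its rest, about 1.5 rad/s
- lid_edge (a point): middle of the lid's free lower edge
- ball_0: dark rum ball, 54 mm in diameter, about 60 g; origin at its centre. Starts in the hopper against the lid and rolls by itself down the sloping floor. In the tray both lie in a row, centres at y = about -107 and -161 mm of the dispenser, 50 mm high, within 2 s of the lid rising
- ball_1: the second rum ball, alike, behind the first in the hopper; origin at its centre
- ramekin: bystander: white ramekin, 82 mm across, 48 mm high, beyond the paddle; origin at the centre of its underside
- tongs_0: bystander: steel pastry tongs lying flat, 249 x 49 x 24 mm, to the right; origin at the middle, underneath
- sugar_shaker: bystander: white sugar shaker, 67 mm across, 114 mm high, behind the hopper; origin at the centre of its underside
- sign_nut: bystander: small dark card on a round black foot, 60 mm wide, 70 mm high, left of the shaker; origin at the centre of its underside

How it is judged:
By the outcome, as a careful person would: the job done as asked, in the order asked, and still so for the second after the job is handed in, with the robot touching nothing.
It also fails if it takes over 40 s, if anything falls off the work surface, if the arm or the gripper's body presses on something with over 40 N, if the wrist force passes 120 N, or if a joint passes its speed limit or range.

ROBOT

A 6-joint arm with a two-finger parallel gripper is mounted at the origin on a cart in front of the work surface, level with it; the furniture and walls round the work are solid. World frame = base frame: x ahead of the robot, y to its left, z up, the work surface at z = 0. Lengths are in m, angles in rad, forces in N, time in s.
With the tool pointing down it reaches from about 0.325 to 0.925 m from the base axis. Payload 3.1 kg.
Tool frame: the origin (TCP) lies on the centre line of the jaws, within the pads' length; the fingertips stand 17 mm ahead of it and the grasp point (between the pads) lies 2 mm behind it (arm.tip_extent is the y of the fingertips in the tool frame, in m); y points along the fingers, x is the direction in which the jaws open and shut, and the axes are right-handed (so a half turn about y gives the same grasp; the last joint's range is limited). The gripper opens to 85 mm and grips with 20 to 120 N. Pads are 22 mm wide; open, the fingers measure 114 mm over their backs; the gripper's body (76 mm by 85 mm) begins 54 mm behind the grasp point. The pads swing forward as they close: fully open they stand 13 mm farther back than shut.
Start: joints at [1.057, 0.217, 1.613, -0, 1.311, -0.112], TCP at [0.244, 0.575, 0.248] pointing down, gripper open.
Joint ranges: [-2.75, 2.75], [-0.78, 2.1], [0.31, 2.55], [-1.13, 4.27], [0.13, 2.63], [-2.58, 2.58]. Speed limits (rad/s): [2.79, 2.79, 3.14, 3.14, 3.14, 3.14].

INTERFACE

Orientations are given as [roll, pitch, yaw] about the fixed x, y, z axes, in that order (R = Rz(yaw) Ry(pitch) Rx(roll)).
In Python, from workcell import arm gives the robot as it stands.
- The arm moves only by the shell command python3 -m jog 'ROWS'. ROWS is text: rows parted by semicolons, each of 7 numbers parted by spaces: the turn, a rotation vector about the world's x, y, z in units of 6 degrees (1.0 is 6 degrees), then the shift along the world's x, y, z in units of 60 mm (1.0 is 60 mm), then the gripper command: -1 is shut, 1 is fully open, values between are in proportion. In form: rx ry rz x y z gripper; .... A call has 1 to 5 rows; each row shifts and turns the commanded pose from where the row before left it; what a row does not reach is not made up. A row lasts 1/8 s, in which the tool goes at most 62.5 mm and 10.7 degrees, less where a joint would pass 70% of its speed; a pose out of reach is approached as far as the arm can. A call is refused whole if a number of a shift passes 1 or a number of a turn 1, either way. A call with a gripper value outside its range is refused whole. The fingers move at their own pace and stop on an object; the grip force is fixed at half the most. Time passes only in rows, so rows that do not move let the fingers close. It gives the time, the measured TCP pose, the force and the opening at its end, in the units of the state.
- arm.sense(): the state, without advancing time (a new reading comes with each control period).
- arm.get_image(name): name is "scene" or "side" or "wrist"; returns (picture, depth): 384x512x3 uint8, blue, green, red; 384x512 float32, m along the optical axis (not along the pixel's ray), 0 where there is no reading.
- arm.camera_info(name): a dict with "intrinsics" (3x3 intrinsics, pixels), "cam_to_world" (4x4, takes a point from camera to world coordinates); the wrist camera has in their place "T_tool_cam" (4x4, takes a point from camera to tool coordinates, whose origin is the TCP and whose axes are the tool frame's). Camera axes: x right, y up, looking along -z (the intrinsics and any distortion apply to the point x, -y, -z); pixel columns grow to the right and rows downward; lengths in m; the calibration is good to about 2 mm. A picture is of the moment at which its call begins: read the wrist's pose just before it. camera_info takes no time and is no camera call.
- arm.sign_off(): hands the job in, once; it reports no verdict.
The state is a dict: "clock": time; "joint_positions": joint angles; "joint_vel": joint speeds; "tau": joint torques, N m; "ee_pos": TCP position; "eef_rot": TCP orientation; "ft_force": force on the tool from outside, world axes, zero at the start; "torque": the same for the moment, N m; "finger_gap": opening from 0.0 (shut) to 1.0 (fully open).
Only numpy, scipy, OpenCV 4.12 (cv2) and the standard library are available. Lean on these libraries where they do the work, as an engineer would, in place of code of your own. Each camera call takes 0.05 s, during which the arm holds its last target.

## Working session

There is one attempt and no reset: what is moved stays moved. The work goes in short steps, Python scripts to look and compute and a shell command to move; the robot and the scene stay as the last step left them, time stands still between calls to the robot, and variables do not carry over. Pictures are saved under pics/ and viewed, and the job is handed in when it is done.

```bash
mkdir -p pics; ls; python3 - <<'E'
from workcell import arm
import cv2,numpy as np
print(arm.sense(), arm.tip_extent)
for n in("scene","side"):
    p,d=arm.get_image(n); cv2.imwrite(f"pics/{n}0.png",p); np.save(f"pics/{n}0.npy",d)
    print(arm.camera_info(n))
E
```

```text
pics
{'clock': 0.0, 'joint_positions': array([ 1.05679974e+00,  2.17764135e-01,  1.61495596e+00,  3.83597693e-05,
        1.31128599e+00, -1.12204005e-01]), 'joint_vel': array([-2.10105062e-04, -1.35956614e-04,  2.84583005e-04,  1.60645568e-03,
       -3.05754237e-03,  8.95101018e-05]), 'tau': array([-1.03948008e-03, -3.96854925e+01, -3.03848970e+01, -1.88289687e-04,
        9.94276110e-03,  1.92048157e-05]), 'ee_pos': array([0.24400314, 0.5745526 , 0.24695063]), 'eef_rot': array([-1.57048928,  0.00239411,  1.16899422]), 'ft_force': array([-0.45537342, -0.10875983,  1.09380683]), 'torque': array([-0.00998642, -0.04474295, -0.00269034]), 'finger_gap': 1.0028204407881387} 0.017
{'intrinsics': array([[415.37094583,   0.        , 251.48507713],
       [  0.        , 415.37094583, 190.93348022],
       [  0.        ,   0.        ,   1.        ]]), 'cam_to_world': array([[ 0.47739359,  0.46152146, -0.74772542, -0.66725441],
       [-0.87851994,  0.23397685, -0.41648236, -0.64601551],
       [-0.0172651 ,  0.8557177 ,  0.51715485,  0.93170895],
       [ 0.        ,  0.        ,  0.        ,  1.        ]])}
{'intrinsics': array([[365.05435158,   0.        , 254.22241868],
       [  0.        , 365.05435158, 188.92039851],
       [  0.        ,   0.        ,   1.        ]]), 'cam_to_world': array([[-0.9978799 ,  0.03530741, -0.0546725 ,  0.43359579],
       [-0.06475529, -0.62273135,  0.77975151,  1.17062567],
       [-0.00651527,  0.7816387 ,  0.62369744,  1.01485759],
       [ 0.        ,  0.        ,  0.        ,  1.        ]])}
```

View pics/scene0.png

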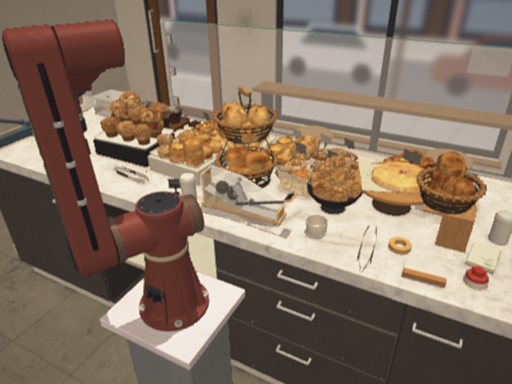

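View pics/side0.png

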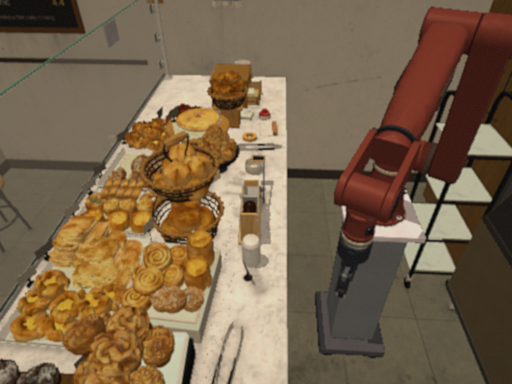

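The scene view shows the dispenser at about (245,195), with the ramekin at (316,226) and the tongs at (367,248). In the side view the dispenser is at about (250,210). I'll enlarge both.

```bash
python3 - <<'E'
import cv2
p=cv2.imread("pics/scene0.png")[150:280,160:340]
cv2.imwrite("pics/sz.png",cv2.resize(p,None,fx=4.4,fy=4.4,interpolation=cv2.INTER_CUBIC))
p=cv2.imread("pics/side0.png")[140:290,200:300]
cv2.imwrite("pics/dz.png",cv2.resize(p,None,fx=4,fy=4,interpolation=cv2.INTER_CUBIC))
E
```

```text
(no output)
```

View pics/sz.png

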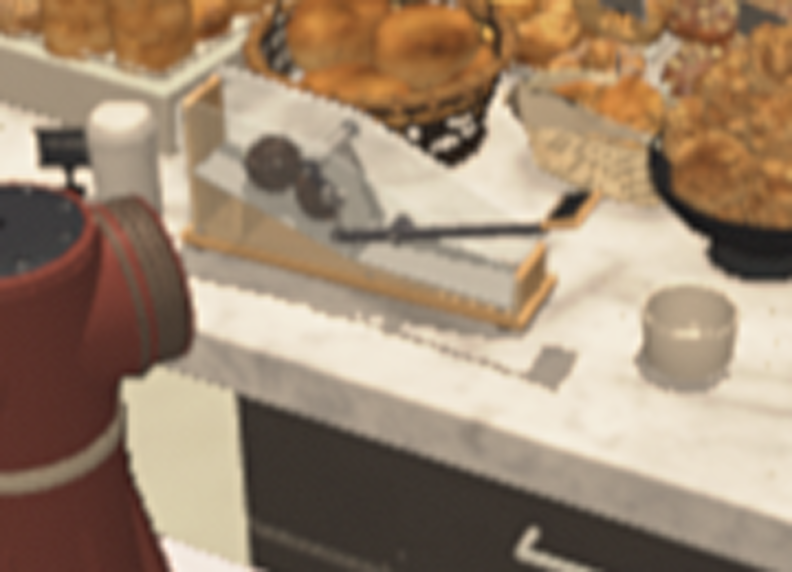

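View pics/dz.png

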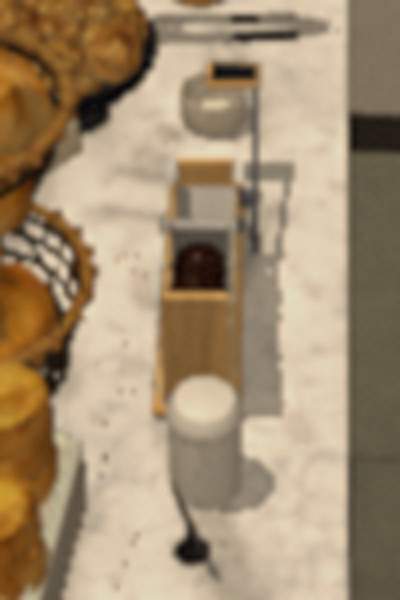

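The enlargements show the paddle with its dark pad at about (289.5,197) in scene and (258,158.5) in side. The base's lower edge runs from (202,204) to (278,224) in scene. Next I'll work out positions from these.

```bash
cat > h.py <<'E'
from workcell import arm
import cv2,numpy as np
def ray(n,u,v):
    c=arm.camera_info(n);K=c["intrinsics"];T=c["cam_to_world"]
    d=np.array([(u-K[0,2])/K[0,0],-(v-K[1,2])/K[1,1],-1.]);return T[:3,3],T[:3,:3]@d
def pt(n,u,v,dep): o,d=ray(n,u,v);return o+d*dep
def onz(n,u,v,z): o,d=ray(n,u,v);return o+d*((z-o[2])/d[2])
def proj(n,P):
    c=arm.camera_info(n);K=c["intrinsics"];T=c["cam_to_world"]
    q=(np.asarray(P)-T[:3,3])@T[:3,:3];q=q/-q[...,2:3]
    return np.stack([K[0,2]+K[0,0]*q[...,0],K[1,2]-K[1,1]*q[...,1]],-1)
def tri(a,b):
    o1,d1=ray(*a);o2,d2=ray(*b)
    s=np.linalg.lstsq(np.stack([d1,-d2],1),o2-o1,rcond=None)[0]
    p,q=o1+d1*s[0],o2+d2*s[1];return (p+q)/2,np.linalg.norm(p-q)
E
python3 - <<'E'
from h import *
ds=np.load("pics/scene0.npy");dd=np.load("pics/side0.npy")
np.set_printoptions(precision=3,suppress=True)
print("tri",tri(("scene",289.5,197),("side",258.3,158.5)))
for n,D,u,v in (("scene",ds,290,197),("scene",ds,289,197),("side",dd,258,158),("side",dd,258,159)):
    print(n,pt(n,u,v,D[v,u]))
print("base pts z0",onz("scene",202,204,0),onz("scene",277.7,224.5,0), onz("scene",286,213,0))
# paddle cloud
for n,D,(u0,u1,v0,v1) in (("scene",ds,(280,300,188,205)),("side",dd,(248,270,150,166))):
    uu,vv=np.meshgrid(np.arange(u0,u1),np.arange(v0,v1))
    o,d=ray(n,0,0)
    P=np.array([pt(n,u,v,D[v,u]) for u,v in zip(uu.ravel(),vv.ravel())])
    m=(P[:,2]>.11)&(P[:,2]<.165); Q=P[m]
    print(n,m.sum(),Q.mean(0),Q.min(0),Q.max(0))
# wooden back from side: points z>.14
uu,vv=np.meshgrid(np.arange(236,265),np.arange(175,250))
P=np.array([pt("side",u,v,dd[v,u]) for u,v in zip(uu.ravel(),vv.ravel())])
m=(P[:,2]>.14)&(P[:,2]<.17);print("top z>.14",m.sum(),P[m].min(0),P[m].max(0))
E
```

```text
tri (array([ 0.508, -0.146,  0.133]), np.float64(0.004500810532605722))
scene [ 0.502 -0.152  0.141]
scene [ 0.502 -0.148  0.14 ]
side [ 0.509 -0.149  0.132]
side [ 0.508 -0.142  0.131]
base pts z0 [0.495 0.237 0.   ] [ 0.507 -0.103  0.   ] [ 0.593 -0.099 -0.   ]
scene 96 [ 0.501 -0.147  0.138] [ 0.477 -0.165  0.121] [ 0.535 -0.122  0.146]
side 100 [ 0.506 -0.142  0.135] [ 0.478 -0.163  0.123] [ 0.535 -0.105  0.143]
top z>.14 125 [0.484 0.082 0.14 ] [0.562 0.235 0.161]
```

```bash
cat > ov.py <<'E'
from h import *
import sys
x,y,yaw=map(float,sys.argv[1:4]); tag=sys.argv[4]
c,s=np.cos(yaw),np.sin(yaw)
W=lambda P:np.stack([x+c*P[:,0]-s*P[:,1],y+s*P[:,0]+c*P[:,1],P[:,2]],-1)
def box(x0,x1,yy,z0,z1): return
segs=[]
h=.036
def poly(L): segs.extend(zip(L,L[1:]+L[:1]))
poly([(-h,.138,0),(h,.138,0),(h,-.197,0),(-h,-.197,0)])
poly([(-h,.138,0),(h,.138,0),(h,.138,.158),(-h,.138,.158)])
poly([(-h,-.197,0),(h,-.197,0),(h,-.197,.055),(-h,-.197,.055)])
a=.3;ca,sa=np.cos(a)*.018,np.sin(a)*.018
poly([(-.06,-.239+ca,.138-sa),(0,-.239+ca,.138-sa),(0,-.239-ca,.138+sa),(-.06,-.239-ca,.138+sa)])
for n,(u0,v0,w,hh,f) in (("scene",(160,150,180,130,4)),("side",(200,140,100,150,4))):
    im=cv2.imread(f"pics/{n}0.png")[v0:v0+hh,u0:u0+w]; im=cv2.resize(im,None,fx=f,fy=f,interpolation=cv2.INTER_CUBIC)
    for A,B in segs:
        q=(proj(n,W(np.array([A,B])))-[u0,v0]+.5)*f
        cv2.line(im,*[tuple(int(round(k)) for k in r) for r in q],(255,0,0),1,cv2.LINE_AA)
    cv2.imwrite(f"pics/ov_{n}{tag}.png",im)
a=cv2.imread(f"pics/ov_scene{tag}.png");b=cv2.imread(f"pics/ov_side{tag}.png")
b=cv2.resize(b,None,fx=.867,fy=.867)
a=cv2.resize(a,None,fx=.62,fy=.62)
o=np.zeros((max(a.shape[0],b.shape[0]),a.shape[1]+b.shape[1],3),np.uint8);o[:a.shape[0],:a.shape[1]]=a;o[:b.shape[0],a.shape[1]:]=b
cv2.imwrite(f"pics/ov{tag}.png",o)
E
python3 ov.py .530 .095 .02 a
```

```text
(no output)
```

View pics/ova.png

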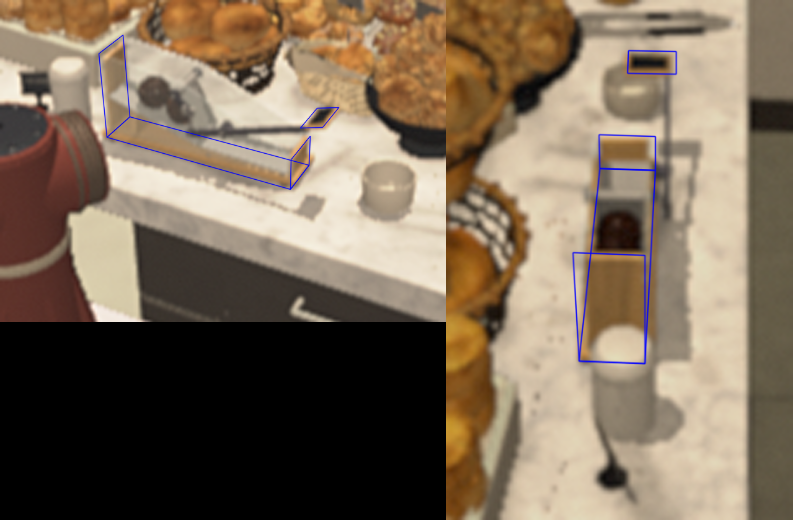

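```bash
python3 ov.py .525 .094 .05 b
```

```text
(no output)
```

View pics/ovb.png

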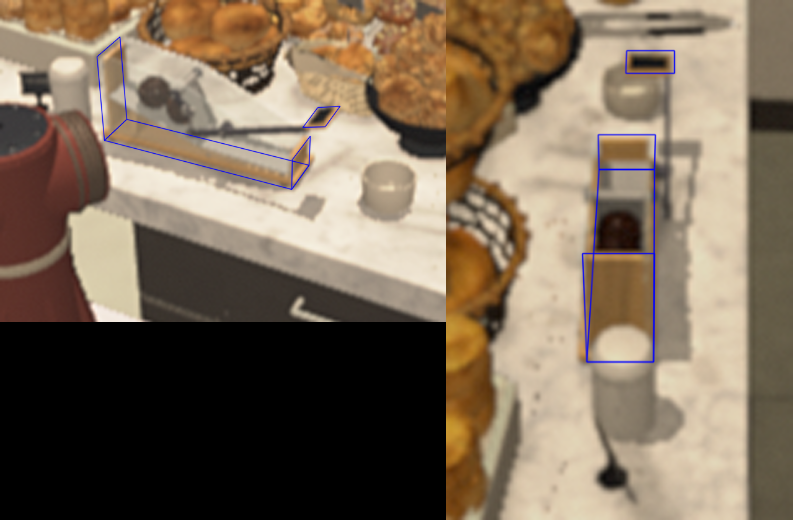

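The fitted model lies on the image in both views: dispenser at about (0.525, 0.094), yaw 0.05, with the paddle middle at (0.508,-0.146,0.138). The gripper gets shut on the way there, staying high.

```bash
python3 -c "
from h import *
print('ramekin',onz('scene',316,224,.03), onz('side',255,167,.03))"
python3 -m jog '0 0 -0.71 0.29 -0.8 0 -1; 0 0 -0.71 0.29 -0.8 0 -1; 0 0 -0.71 0.29 -0.8 0 -1; 0 0 -0.71 0.29 -0.8 0 -1; 0 0 -0.71 0.29 -0.8 0 -1'
```

```text
ramekin [ 0.53684851 -0.24511658  0.03      ] [ 0.52694096 -0.22490136  0.03      ]
clock: 0.72
ee_pos: [0.3314, 0.3335, 0.2478]
eef_rot: [-1.571, 0.001, 0.795]
ft_force: [0.8, 0.0, 1.1]
finger_gap: 0.002
```

```bash
python3 -m jog '0 0 -0.71 0.29 -0.8 0 -1; 0 0 -0.71 0.29 -0.8 0 -1; 0 0 -0.71 0.29 -0.8 0 -1; 0 0 -0.71 0.29 -0.8 0 -1; 0 0 -0.71 0.29 -0.8 0 -1'
python3 -m jog '0 0 -0.71 0.29 -0.8 0 -1; 0 0 -0.71 0.29 -0.8 0 -1; 0 0 -0.71 0.29 -0.8 0 -1; 0 0 -0.71 0.29 -0.8 0 -1; 0 0 0 0 0 0 -1'
```

```text
clock: 1.35
ee_pos: [0.4184, 0.0937, 0.248]
eef_rot: [-1.571, 0.0, 0.423]
ft_force: [1.0, -1.0, 0.6]
finger_gap: 0.003
clock: 1.98
ee_pos: [0.4885, -0.0996, 0.248]
eef_rot: [-1.571, 0.0, 0.123]
ft_force: [-0.2, 1.4, -0.6]
finger_gap: -0.001
```

```bash
python3 -m jog '0 0 -0.35 0.17 -0.4 -0.2 -1; 0 0 -0.35 0.16 -0.4 -0.2 -1; 0 0 0 0 0 -0.35 -1; 0 0 0 0 0 -0.35 -1; 0 0 0 0 0 0 -1'
python3 - <<'E'
from h import *
p,d=arm.get_image("scene");a=cv2.resize(p[130:250,220:360],None,fx=4,fy=4,interpolation=cv2.INTER_CUBIC)
p,d=arm.get_image("side");b=cv2.resize(p[110:230,210:300],None,fx=4,fy=4,interpolation=cv2.INTER_CUBIC)
o=np.hstack([a,b]);cv2.imwrite("pics/c1.png",cv2.resize(o,None,fx=.85,fy=.85));print(arm.sense()["ee_pos"])
E
```

```text
clock: 2.6
ee_pos: [0.5056, -0.1429, 0.1798]
eef_rot: [-1.568, 0.005, 0.056]
ft_force: [-0.1, 0.3, -0.4]
finger_gap: 0.001
[ 0.50764484 -0.14391959  0.18245849]
```

View pics/c1.png

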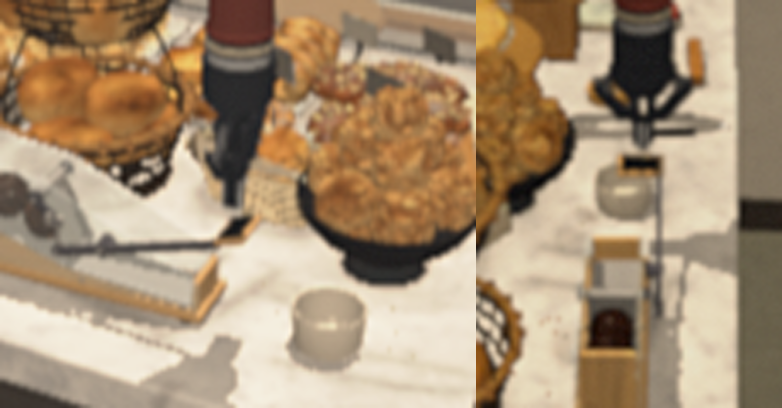

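The tips stand centred over the pad, with paddle at about (238,228) in the left half and (641,160) in the right half. I'll go down gently.

```bash
python3 -m jog '0 0 0 0 -0.01 -0.12 -1; 0 0 0 0 -0.01 -0.12 -1; 0 0 0 0 -0.02 -0.12 -1; 0 0 0 0 -0.02 -0.12 -1; 0 0 0 0 -0.02 -0.12 -1'
python3 -m jog '0 0 0 0 -0.02 -0.15 -1; 0 0 0 0 -0.02 -0.15 -1; 0 0 0 0 -0.01 -0.15 -1; 0 0 0 0 0 -0.15 -1; 0 0 0 0 0.01 -0.15 -1'
```

```text
clock: 3.32
ee_pos: [0.5079, -0.1499, 0.1459]
eef_rot: [-1.571, -0.0, 0.055]
ft_force: [-0.6, -0.3, 1.0]
finger_gap: 0.002
clock: 3.95
ee_pos: [0.5079, -0.1522, 0.1008]
eef_rot: [-1.571, -0.0, 0.055]
ft_force: [0.1, -0.7, 2.1]
finger_gap: 0.001
```

```bash
python3 -m jog '0 0 0 0 0.02 -0.15 -1; 0 0 0 0 0.02 -0.15 -1; 0 0 0 0 0.01 -0.1 -1; 0 0 0 0 0 0 -1'
python3 - <<'E'
from h import *
p,d=arm.get_image("scene");a=cv2.resize(p[130:250,200:340],None,fx=4,fy=4,interpolation=cv2.INTER_CUBIC)
p,d=arm.get_image("side");b=cv2.resize(p[110:230,210:300],None,fx=4,fy=4,interpolation=cv2.INTER_CUBIC)
o=np.hstack([a,b]);cv2.imwrite("pics/c2.png",cv2.resize(o,None,fx=.85,fy=.85));print(arm.sense()["ee_pos"],arm.sense()["ft_force"])
E
```

```text
clock: 4.45
ee_pos: [0.5074, -0.1485, 0.0766]
eef_rot: [-1.57, 0.001, 0.055]
ft_force: [0.7, -0.3, 1.3]
finger_gap: 0.002
[ 0.50741297 -0.14858069  0.07715077] [-0.62106693 -0.77302527  1.88599135]
```

View pics/c2.png

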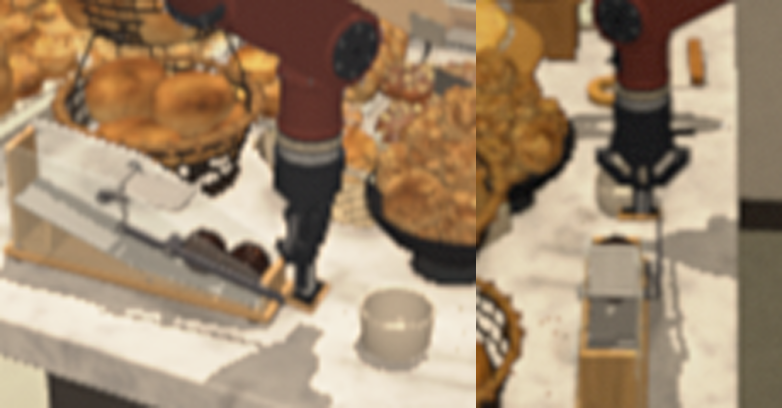

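The lid is up (flap at about (160,185), left half) and both balls are already low in the tray at about (207,243) and (250,258). I'll hold there so they settle, then check again.

```bash
python3 -m jog '0 0 0 0 0 0 -1; 0 0 0 0 0 0 -1; 0 0 0 0 0 0 -1; 0 0 0 0 0 0 -1; 0 0 0 0 0 0 -1'
python3 -m jog '0 0 0 0 0 0 -1; 0 0 0 0 0 0 -1; 0 0 0 0 0 0 -1; 0 0 0 0 0 0 -1; 0 0 0 0 0 0 -1'
python3 -m jog '0 0 0 0 0 0 -1; 0 0 0 0 0 0 -1; 0 0 0 0 0 0 -1; 0 0 0 0 0 0 -1; 0 0 0 0 0 0 -1'
python3 - <<'E'
from h import *
p,d=arm.get_image("scene");a=cv2.resize(p[170:240,190:300],None,fx=7,fy=7,interpolation=cv2.INTER_CUBIC)
x,y,yaw=.525,.094,.05;c,s=np.cos(yaw),np.sin(yaw)
for yy in(-.107,-.161):
    q=(proj("scene",np.array([[x-s*yy,y+c*yy,.05]]))[0]-[190,170]+.5)*7
    cv2.circle(a,tuple(int(k) for k in q),4,(0,255,0),-1)
cv2.imwrite("pics/c3.png",a)
E
```

```text
clock: 5.18
ee_pos: [0.5078, -0.1489, 0.0773]
eef_rot: [-1.571, 0.0, 0.055]
ft_force: [-0.4, 0.3, 1.9]
finger_gap: -0.003
clock: 5.8
ee_pos: [0.5078, -0.1489, 0.0773]
eef_rot: [-1.571, -0.0, 0.055]
ft_force: [-1.0, 0.7, 2.3]
finger_gap: 0.001
clock: 6.42
ee_pos: [0.5078, -0.1489, 0.0773]
eef_rot: [-1.571, -0.0, 0.055]
ft_force: [-0.6, 0.4, 2.2]
finger_gap: -0.0
```

View pics/c3.png

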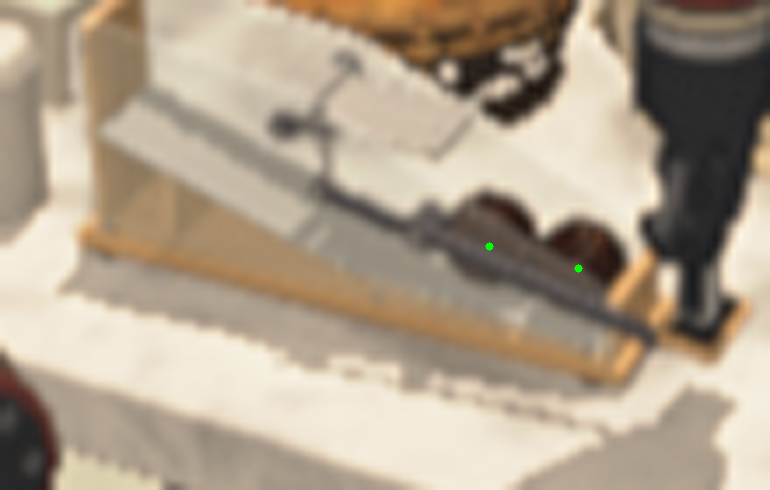

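Both balls lie at rest where predicted (green marks at (489,246) and (578,268)) and the hopper is empty. Next I ease the paddle up slowly.

```bash

python3 -m jog '0 0 0 0 -0.01 0.02 -1; 0 0 0 0 -0.01 0.04 -1; 0 0 0 0 -0.01 0.05 -1; 0 0 0 0 -0.01 0.05 -1; 0 0 0 0 -0.01 0.05 -1'
python3 -m jog '0 0 0 0 -0.01 0.05 -1; 0 0 0 0 0 0.05 -1; 0 0 0 0 0 0.05 -1; 0 0 0 0 0 0.05 -1; 0 0 0 0 0 0.05 -1'
python3 -m jog '0 0 0 0 0 0.05 -1; 0 0 0 0 0 0.05 -1; 0 0 0 0 0 0.05 -1; 0 0 0 0 0 0.05 -1; 0 0 0 0 0 0.05 -1'
python3 -m jog '0 0 0 0 0 0.05 -1; 0 0 0 0 0.01 0.05 -1; 0 0 0 0 0.01 0.05 -1; 0 0 0 0 0.01 0.05 -1; 0 0 0 0 0.01 0.05 -1'
```

```text
clock: 7.1
ee_pos: [0.508, -0.152, 0.0903]
eef_rot: [-1.571, -0.001, 0.055]
ft_force: [0.5, 1.3, 2.0]
finger_gap: -0.002
clock: 7.72
ee_pos: [0.5079, -0.1527, 0.1052]
eef_rot: [-1.571, -0.0, 0.055]
ft_force: [0.5, 0.2, 1.7]
finger_gap: -0.001
clock: 8.35
ee_pos: [0.5075, -0.1523, 0.1199]
eef_rot: [-1.57, 0.001, 0.055]
ft_force: [-0.3, 0.8, 0.1]
finger_gap: 0.001
clock: 8.98
ee_pos: [0.5077, -0.1502, 0.1351]
eef_rot: [-1.571, 0.0, 0.055]
ft_force: [-1.0, -0.8, 0.7]
finger_gap: 0.0
```

```bash

python3 -m jog '0 0 0 0 0.01 0.03 -1; 0 0 0 0 0.01 0.03 -1; 0 0 0 0 0 0.02 -1; 0 0 0 0 0.01 0.02 -1; 0 0 0 0 0.01 0.02 -1'
python3 -m jog '0 0 0 0 0 0.02 -1; 0 0 0 0 0.01 0.02 -1; 0 0 0 0 0 0.02 -1; 0 0 0 0 0 0.02 -1; 0 0 0 0 0 0.02 -1'
python3 - <<'E'
from h import *
p,d=arm.get_image("scene");a=cv2.resize(p[150:240,190:310],None,fx=6,fy=6,interpolation=cv2.INTER_CUBIC)
cv2.imwrite("pics/c4.png",a)
E
```

```text
clock: 9.6
ee_pos: [0.5079, -0.1478, 0.1422]
eef_rot: [-1.571, -0.0, 0.055]
ft_force: [-0.1, -0.1, 1.0]
finger_gap: -0.003
clock: 10.22
ee_pos: [0.5077, -0.147, 0.1481]
eef_rot: [-1.57, 0.0, 0.055]
ft_force: [-1.3, 0.9, 0.1]
finger_gap: 0.002
```

View pics/c4.png

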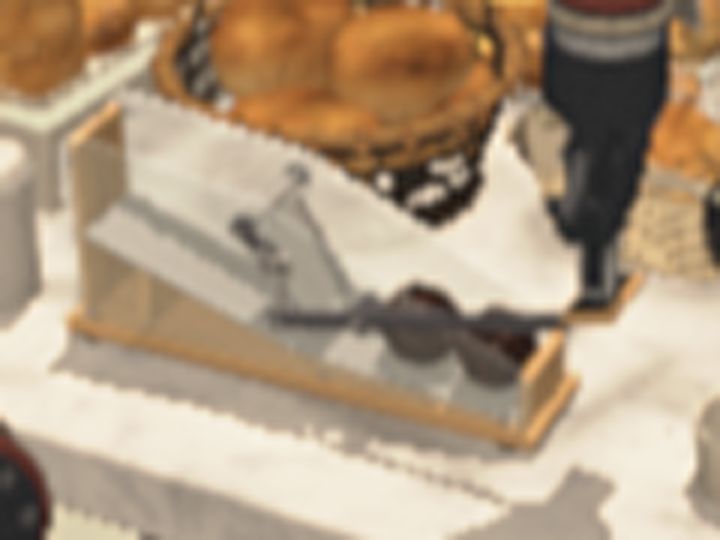

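The paddle still follows the tips at about (600,310) and the lid is almost shut at about (310,240). The last stretch will be slower still.

```bash

python3 -m jog '0 0 0 0 0 0.01 -1; 0 0 0 0 0 0.01 -1; 0 0 0 0 0 0.01 -1; 0 0 0 0 0 0.01 -1; 0 0 0 0 0 0.01 -1'
python3 -m jog '0 0 0 0 0 0.01 -1; 0 0 0 0 0 0.01 -1; 0 0 0 0 0 0.01 -1; 0 0 0 0 0 0.01 -1; 0 0 0 0 0 0.01 -1'
python3 -m jog '0 0 0 0 0 0.01 -1; 0 0 0 0 0 0.01 -1; 0 0 0 0 0 0.01 -1; 0 0 0 0 0 0.01 -1; 0 0 0 0 0 0.01 -1'
python3 -m jog '0 0 0 0 0 0.01 -1; 0 0 0 0 0 0.01 -1; 0 0 0 0 0 0.01 -1; 0 0 0 0 0 0.01 -1; 0 0 0 0 0 0.01 -1'
python3 -m jog '0 0 0 0 0 0.01 -1; 0 0 0 0 0 0.01 -1; 0 0 0 0 0 0.01 -1; 0 0 0 0 0 0.01 -1; 0 0 0 0 0 0.01 -1'
python3 -m jog '0 0 0 0 0 0.01 -1; 0 0 0 0 0 0.01 -1; 0 0 0 0 0 0.01 -1; 0 0 0 0 0 0.01 -1; 0 0 0 0 0 0.01 -1'
python3 - <<'E'
from h import *
p,d=arm.get_image("scene");a=cv2.resize(p[150:240,190:310],None,fx=6,fy=6,interpolation=cv2.INTER_CUBIC)
cv2.imwrite("pics/c5.png",a)
E
```

```text
clock: 10.9
ee_pos: [0.5078, -0.1472, 0.1511]
eef_rot: [-1.571, 0.0, 0.055]
ft_force: [0.2, 0.9, -0.2]
finger_gap: -0.004
clock: 11.52
ee_pos: [0.5078, -0.1472, 0.1541]
eef_rot: [-1.571, 0.0, 0.055]
ft_force: [-0.6, 0.6, 0.7]
finger_gap: -0.002
clock: 12.15
ee_pos: [0.5078, -0.1472, 0.1571]
eef_rot: [-1.571, 0.0, 0.055]
ft_force: [-0.2, 0.2, 0.2]
finger_gap: -0.002
clock: 12.78
ee_pos: [0.5078, -0.1472, 0.1601]
eef_rot: [-1.571, -0.0, 0.055]
ft_force: [1.4, 0.0, 0.4]
finger_gap: 0.003
clock: 13.4
ee_pos: [0.5078, -0.1471, 0.1631]
eef_rot: [-1.571, -0.0, 0.055]
ft_force: [0.5, 0.2, -0.1]
finger_gap: -0.004
clock: 14.02
ee_pos: [0.5078, -0.1471, 0.1661]
eef_rot: [-1.571, 0.0, 0.055]
ft_force: [0.1, 0.2, 1.2]
finger_gap: 0.001
```

View pics/c5.png

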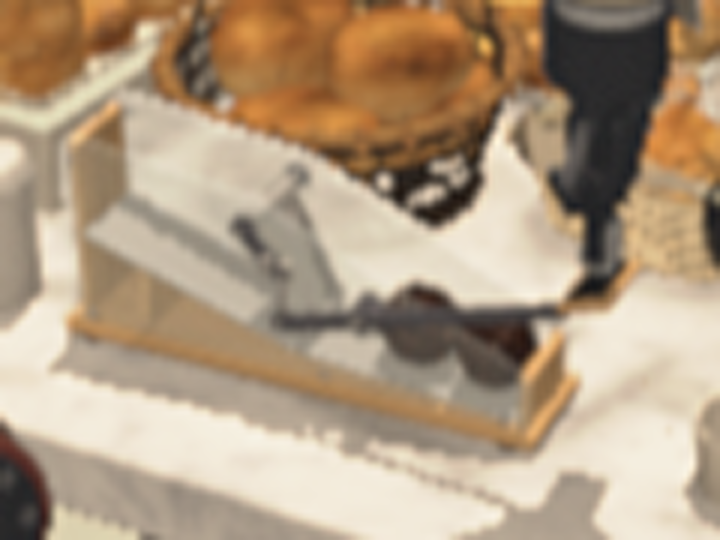

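```bash

python3 -m jog '0 0 0 0 0 0.01 -1; 0 0 0 0 0 0.01 -1; 0 0 0 0 0 0.01 -1; 0 0 0 0 0 0.01 -1; 0 0 0 0 0 0.01 -1'
python3 -m jog '0 0 0 0 0 0.01 -1; 0 0 0 0 0 0.01 -1; 0 0 0 0 0 0.01 -1; 0 0 0 0 0 0.01 -1; 0 0 0 0 0 0.01 -1'
python3 -m jog '0 0 0 0 0 0.01 -1; 0 0 0 0 0 0.01 -1; 0 0 0 0 0 0.01 -1; 0 0 0 0 0 0.01 -1; 0 0 0 0 0 0.01 -1'
python3 -m jog '0 0 0 0 0 0.03 -1; 0 0 0 0 0 0.03 -1; 0 0 0 0 0 0.03 -1; 0 0 0 0 0 0.03 -1; 0 0 0 0 0 0.03 -1'
python3 - <<'E'
from h import *
p,d=arm.get_image("scene");f=lambda p:cv2.resize(p[150:240,190:310],None,fx=3.2,fy=3.2,interpolation=cv2.INTER_CUBIC)
cv2.imwrite("pics/c6.png",np.hstack([f(cv2.imread("pics/scene0.png")),f(p)]))
E
```

```text
clock: 14.7
ee_pos: [0.5078, -0.1471, 0.1691]
eef_rot: [-1.571, 0.0, 0.055]
ft_force: [-0.6, 0.3, 0.1]
finger_gap: 0.001
clock: 15.32
ee_pos: [0.5078, -0.1472, 0.1721]
eef_rot: [-1.571, 0.0, 0.055]
ft_force: [0.4, 0.1, -0.7]
finger_gap: -0.001
clock: 15.95
ee_pos: [0.5078, -0.1472, 0.1752]
eef_rot: [-1.571, -0.0, 0.055]
ft_force: [-0.7, 0.1, 0.4]
finger_gap: -0.001
clock: 16.58
ee_pos: [0.5078, -0.1472, 0.1842]
eef_rot: [-1.571, -0.0, 0.055]
ft_force: [-0.3, -0.2, -1.5]
finger_gap: -0.003
```

View pics/c6.png

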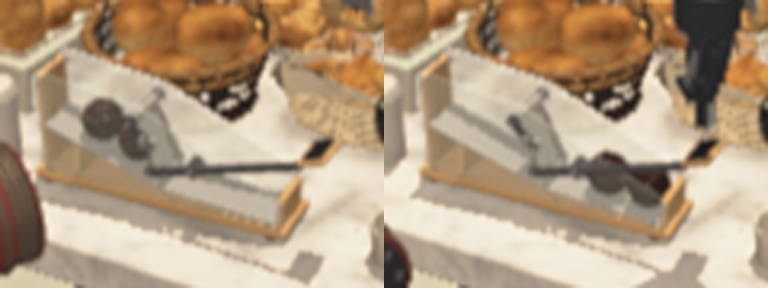

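The lever, paddle and lid look the same as before the press, and the tips are clear of the pad. I'll withdraw straight up and make a last check.

```bash

python3 -m jog '0 0 0 0 0 0.3 -1; 0 0 0 0 0 0.5 -1; 0 0 0 0 0 0.5 -1; 0 0 0 0 0 0.3 -1; 0 0 0 0 0 0 -1'
python3 -m jog '0 0 0 0 0 0 -1; 0 0 0 0 0 0 -1; 0 0 0 0 0 0 -1; 0 0 0 0 0 0 -1'
python3 - <<'E'
from h import *
f=lambda p:cv2.resize(p[140:280,170:395],None,fx=1.75,fy=1.75,interpolation=cv2.INTER_CUBIC)
g=lambda p:cv2.resize(p[120:290,200:300],None,fx=1.75,fy=1.75,interpolation=cv2.INTER_CUBIC)
p,_=arm.get_image("scene");q,_=arm.get_image("side")
a=np.hstack([f(cv2.imread("pics/scene0.png")),f(p)]);b=np.hstack([g(cv2.imread("pics/side0.png")),g(q)])
o=np.zeros((a.shape[0]+b.shape[0],a.shape[1],3),np.uint8);o[:a.shape[0]]=a;o[a.shape[0]:,:b.shape[1]]=b
cv2.imwrite("pics/c7.png",o);print(o.shape)
E
```

```text
clock: 17.25
ee_pos: [0.5089, -0.1476, 0.2825]
eef_rot: [-1.573, -0.004, 0.055]
ft_force: [-0.3, -0.1, -0.7]
finger_gap: 0.001
clock: 17.75
ee_pos: [0.5076, -0.1471, 0.2795]
eef_rot: [-1.57, 0.001, 0.055]
ft_force: [0.3, 0.1, -0.7]
finger_gap: 0.0
(543, 788, 3)
```

View pics/c7.png

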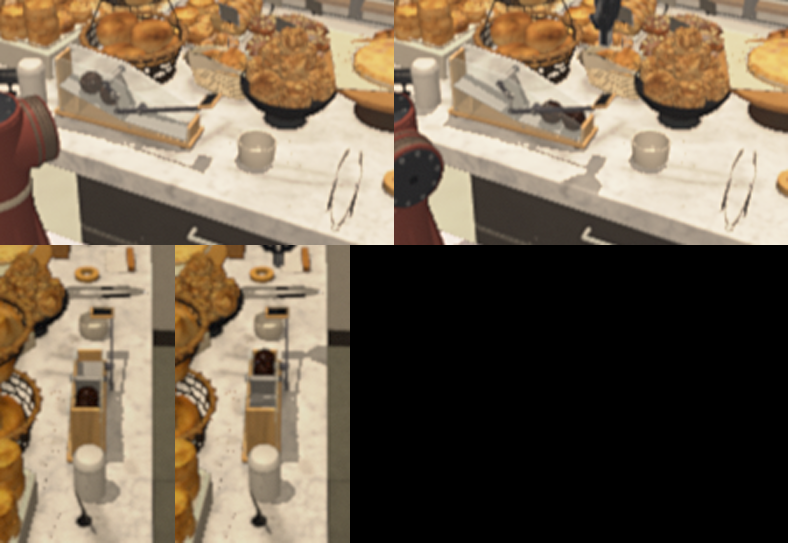

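The before/after views show the balls in the tray at about (560,113), the lid shut, the paddle up at (600,100), and the ramekin, tongs, shaker and sign where they were.

```bash
python3 -c "
from workcell import arm
print(arm.sign_off())"
```

```text
the job is handed in; nothing more can be done
None
```

The job is done and handed in at about 18 s of the 40 s allowed. I pressed the paddle down with the shut fingertips until the lid lifted, and held it there for about 2 s. The camera showed both balls at rest in the tray. I then let the paddle up over about 7.5 s, more slowly near the top, and lifted the hand away straight up.

**Final pictures:** the lid is shut and the paddle is up, both matching the pictures from before the press. Both balls are in the tray, and the ramekin, tongs, shaker and sign have not visibly moved. The gripper is about 120 mm above the paddle.

**Forces:** wrist readings at the end of each move stayed at about 2 N or less, within roughly 1 N of sensor noise.

**Not confirmed:** near the top that noise is as large as the paddle's push, so the readings couldn't show exactly when the tips left the paddle. The tips were rising at about 5 mm/s there. None of the checks failed or disagreed.

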